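Lift the blue guest soap off its stand with the tongs

ROBOT

A 6-joint arm with a two-finger parallel gripper is mounted at the origin on the work surface. World frame = base frame: x ahead of the robot, y to its left, z up, the work surface at z = 0. Lengths are in m, angles in rad, forces in N, time in s.
With the tool pointing down it reaches from about 0.4 to 0.825 m from the base axis. Payload 7 kg.
Tool frame: the origin (TCP) lies at the very end of the fingers, on their centre line; the grasp point (between the pads) lies 19 mm behind it (bot.grip_depth is the distance from the TCP to the grasp point, in m); z points along the fingers, x is the direction in which the jaws open and shut, and the axes are right-handed (so a half turn about z gives the same grasp; the last joint's range is limited). The gripper opens to 88 mm and grips with 3 to 60 N. Pads are 19 mm wide; open, the fingers measure 130 mm over their backs; the gripper's body (78 mm by 193 mm) begins 47 mm behind the grasp point.
Start: joints at [1.4, 0.359, 0.012, 0, -1.224, -0.288], TCP at [0.299, 0.605, 0.227] pointing down, gripper open.
Joint ranges: [-3.07, 3.07], [-1.43, 2.12], [-1.02, 1.25], [-3.03, 1.67], [-3.05, -0], [-3.03, 3.03]. Speed limits (rad/s): [2.39, 2.39, 3.01, 3.14, 3.14, 3.14].

INTERFACE

Orientations are given as a 3x3 rotation matrix whose columns are the frame's x, y, z axes.
In Python, from bench import bot, optics gives the robot as it stands.
- The arm moves only by the tool move_arm, never from a script. Its argument "commands" is a list that holds one entry, the list of rows, each a list of 4 numbers: the shift along the tool's x, y, z in cm, then the turn about the tool's z in degrees. A call has exactly 8 rows; each row shifts and turns the pose as measured when the row begins, along the tool's axes as they then stand; what a row does not reach is not made up. A row lasts 1/12 s, in which the tool goes at most 41.7 mm and 7.16 degrees, less where a joint would pass 70% of its speed; a pose out of reach is approached as far as the arm can. A call is refused whole if a number of a shift passes 4.17 or a number of a turn 7.16, either way. A call with a gripper value outside its range is refused whole. "grip" is the opening in per cent of the stroke, from 0 (shut) to 100 (fully open), set as the call begins (left out, the last holds). The fingers move at their own pace and stop on an object; "grip_force" is the grip in N (left out, the last holds). Time passes only in rows, so rows that do not move let the fingers close, or fill a call up. It gives the time, the measured TCP pose, the force and the opening at its end, in the units of the state.
- bot.state(): the state, without advancing time (a new reading comes with each control period).
- optics.read_camera(name): name is "side" or "top" or "wrist"; returns the picture (420x560x3 uint8, red, green, blue); there is no depth.
- optics.camera_model(name): a dict with "camera_matrix" (3x3 intrinsics, pixels), "distortion" ([k1, k2, p1, p2, k3] as OpenCV has them; the pictures are not rectified), "origin" and "rotation" of the camera in the world; the wrist camera has in their place "tool_from_camera" (4x4, takes a point from camera to tool coordinates, whose origin is the TCP and whose axes are the tool frame's). Camera axes: x right, y up, looking along -z (the intrinsics and any distortion apply to the point x, -y, -z); pixel columns grow to the right and rows downward; lengths in m; the calibration is good to about 2 mm. A picture is of the moment at which its call begins: read the wrist's pose just before it. camera_model takes no time and is no camera call.
- bot.sign_off(): hands the job in, once; it reports no verdict.
The state is a dict: "clock": time; "q": joint angles; "dq": joint speeds; "joint_torque": joint torques, N m; "tcp_pos": TCP position; "tcp_rot": TCP orientation; "contact_force": force on the tool from outside, world axes, zero at the start; "ft_torque": the same for the moment, N m; "gripper_width": finger opening in m.
Only numpy, scipy, OpenCV 4.12 (cv2) and the standard library are available. Lean on these libraries where they do the work, as an engineer would, in place of code of your own. Each camera call takes 0.05 s, during which the arm holds its last target.

TASK

The stand under the blue ball of soap is to be wiped. Pick up the tongs from the counter, close their tips on the blue soap and lift it off its stand, touching the soap with the tongs only and leaving the other soaps, the bottle and the brush where they are. Finish while still holding the tongs with the soap pinched in their tips, steady, with the soap at least 10 cm above the counter: do not put anything down.

Things in the scene. Friction and masses are not known exactly. Their poses are not given: they have to be found in the camera images.
- tongs: Spring tongs lying on the counter, blades side by side: black back block, steel blades, black grip pads halfway and black tips. 217 mm long, 26 mm high, 120 g. Origin on the underside, on the centre line between the grip pads, near the centre of mass; x to the tips, y to the left blade, z up. Grip them across y on the pads: x = -25 to 25 mm, full height, 54 mm over their outer faces at rest.
- tongs_tip (a point): Middle of the space between the two tips: on the tongs' centre line, 83 mm ahead of the tongs' origin and 13 mm above their underside. The tips' faces reach 17 mm from it forward and back and 13 mm up and down; each tip is 5 mm thick. It does not move when the tongs are squeezed. Axes as the tongs'.
- jaw_left: The tongs' left blade (+y of the tongs). Origin at its hinge, 100 mm behind the tongs' origin. Both blades swing in together: pads 54 mm apart over their outer faces (rest) = tips' inner faces 66 mm apart; pads 48 = tips 55; pads 40 = tips 40 and parallel, as on the soap; pads 24 = tips 11 (stop).
- jaw_right: The tongs' right blade, mirror image of the left. Springs push each pad outward with about 3 N at rest and 4.5 N at 40 mm: a light squeeze carries the tongs with their tips open, a grip of 20 N pinches the soap with about 7 N; loosened, they reopen by themselves.
- soap_blue: Blue ball of hard soap, 40 mm across, 36 g, on one of the three stands (any of them). Origin at its centre, 55 mm above the counter; its axes mean nothing.
- soap_pink: Pink ball of soap, 40 mm across, on another stand. Origin at its centre. Leave alone.
- soap_cream: Cream ball of soap, 40 mm across, on another stand. Origin at its centre. Leave alone.
- soap_tray: Wooden soap tray fixed to the counter, 100 x 310 x 8 mm, with three dark wooden egg-cup stands in a row along its y axis at y = -100, 0 and 100 mm; each is at most 34 mm across and its rim is 38 mm above the counter. Origin under its centre; x points away from the robot, give or take its yaw.
- oil_bottle: Amber bottle with black cap, 48 mm across, 140 mm tall, standing. Origin at the centre of its underside. Leave alone.
- hair_brush: Wooden hair brush lying on the counter bristles up, about 190 mm long, 60 mm wide, 29 mm high. Origin on its underside near its middle; head to +x. Leave alone.
Not all that is in view belongs to the job. Several things have the shape of the soap_blue; the one meant has the colours described above.

How it is judged:
By the outcome, as a careful person would: the job done as asked, in the order asked, and still so for the second after the job is handed in, while the arm keeps its last pose, push and grip.
It also fails if it takes over 48 s, if anything falls off the work surface, if the arm or the gripper's body presses on something with over 40 N, if the wrist force passes 120 N, or if a joint passes its speed limit or range.

## Working session

There is one attempt and no reset: what is moved stays moved. The work goes in short steps, Python scripts to look and compute and a tool call to move; the robot and the scene stay as the last step left them, time stands still between calls to the robot, and variables do not carry over. Pictures are saved under pics/ and viewed, and the job is handed in when it is done.

Besides the shell and the picture viewer there is one more tool, called after "Request:" as name(argument=value, ...), one argument or row to a line, values as JSON. move_arm: Moves the arm, as the interface text tells. Its arguments: {"type":"object","properties":{"commands":{"type":"array"},"grip":{"type":"number"},"grip_force":{"type":"number"}},"required":["commands"]}

```bash
ls; mkdir -p pics; python3 - <<'E'
from bench import bot, optics
import cv2
s=bot.state();print(s['clock'],s['tcp_pos'],s['tcp_rot'],s['gripper_width'],bot.grip_depth)
for n in ['side','top','wrist']:
    im=optics.read_camera(n);cv2.imwrite(f'pics/{n}0.png',im[:,:,::-1])
    print(n,optics.camera_model(n))
E
```

```text
pics
0.0 [0.29874045 0.60475543 0.22560587] [[-4.42960774e-01 -8.96540792e-01 -6.01259450e-04]
 [-8.96539469e-01  4.42961158e-01 -1.54699283e-03]
 [ 1.65327675e-03 -1.46204312e-04 -9.99998623e-01]] 0.08745770139200233 0.0188
side {'camera_matrix': array([[456.89367272,   0.        , 283.21161011],
       [  0.        , 456.89367272, 217.48468522],
       [  0.        ,   0.        ,   1.        ]]), 'distortion': array([-0.08058792,  0.        ,  0.        ,  0.        ,  0.        ]), 'origin': array([0.40567844, 0.64180514, 0.76218997]), 'rotation': array([[-0.98310001,  0.12571308, -0.13308113],
       [-0.18285805, -0.70922471,  0.68085479],
       [-0.00879207,  0.69368331,  0.72022647]])}
top {'camera_matrix': array([[400.34595757,   0.        , 276.52700198],
       [  0.        , 400.34595757, 206.02321265],
       [  0.        ,   0.        ,   1.        ]]), 'distortion': array([-0.10042488,  0.        ,  0.        ,  0.        ,  0.        ]), 'origin': array([ 0.34280739, -0.00218248,  1.13903801]), 'rotation': array([[-1.26297939e-02,  9.83906624e-01, -1.78236481e-01],
       [-9.99919921e-01, -1.25702235e-02,  1.46354032e-03],
       [-8.00485396e-04,  1.78240692e-01,  9.83986593e-01]])}
wrist {'camera_matrix': array([[375.4719752 ,   0.        , 276.4003687 ],
       [  0.        , 375.4719752 , 213.92008265],
       [  0.        ,   0.        ,   1.        ]]), 'distortion': array([0.00216424, 0.        , 0.        , 0.        , 0.        ]), 'tool_from_camera': array([[ 9.99998992e-01, -1.38773218e-03, -3.01501200e-04,
         7.56963359e-04],
       [-1.41876743e-03, -9.67060919e-01, -2.54541088e-01,
        -6.80460143e-02],
       [ 6.16648310e-05,  2.54541259e-01, -9.67061913e-01,
        -1.57596297e-01],
       [ 0.00000000e+00,  0.00000000e+00,  0.00000000e+00,
         1.00000000e+00]])}
```

View pics/top0.png

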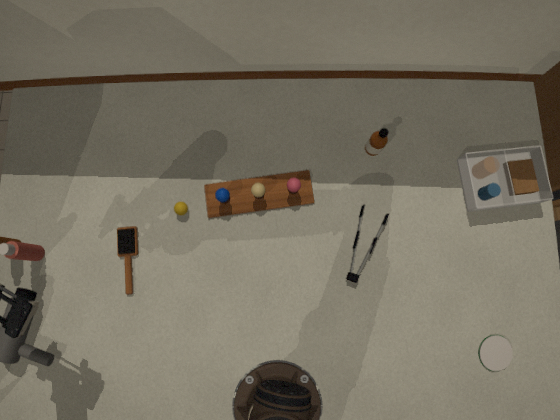

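View pics/side0.png

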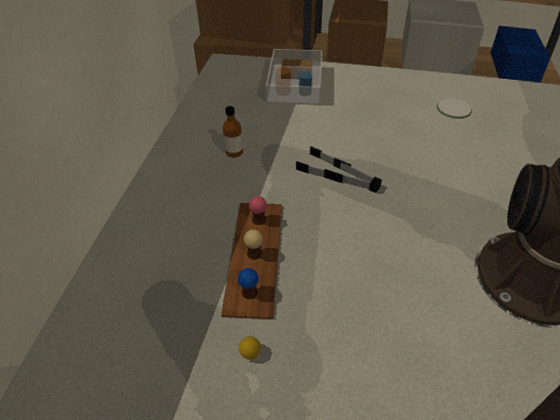

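View pics/wrist0.png

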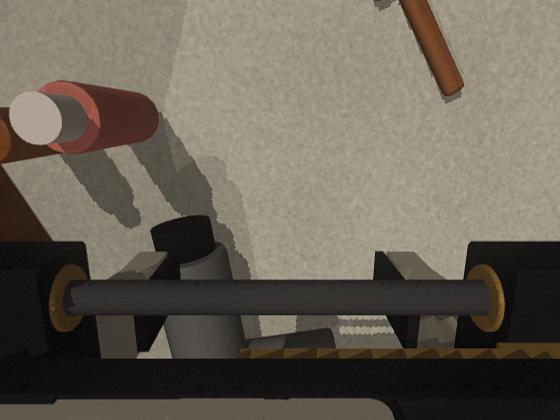

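The top view shows blue soap at (223,196), cream (258,190), pink (293,185), tongs from back block (353,277) to tips (362,208)/(387,217), and a yellow decoy ball at (181,208). Next I zoom in for measurement.

```bash
cat > h.py <<'E'
import numpy as np, cv2
from bench import bot, optics
def cam(n, st=None):
    m=optics.camera_model(n)
    if n=='wrist':
        T=np.array(m['tool_from_camera']);R=st['tcp_rot'];p=st['tcp_pos']
        return m['camera_matrix'],m['distortion'],R@T[:3,3]+p,R@T[:3,:3]
    return m['camera_matrix'],m['distortion'],m['origin'],m['rotation']
def ray(c,px):
    K,d,o,R=c
    u=cv2.undistortPoints(np.array([[px]],float),K,d)[0,0]
    v=R@np.array([u[0],-u[1],-1]); return o,v/np.linalg.norm(v)
def onz(c,px,z):
    o,v=ray(c,px); return o+v*(z-o[2])/v[2]
def tri(rs):
    A=np.zeros((3,3));b=np.zeros(3)
    for o,v in rs:
        P=np.eye(3)-np.outer(v,v);A+=P;b+=P@o
    x=np.linalg.solve(A,b); return x,[np.linalg.norm(np.cross(x-o,v)) for o,v in rs]
def proj(c,X):
    K,d,o,R=c
    p=(np.atleast_2d(X)-o)@R; p=p*[1,-1,-1]
    return cv2.projectPoints(p.reshape(-1,1,3),np.zeros(3),np.zeros(3),K,d)[0].reshape(-1,2)
def save(n,im): cv2.imwrite(f'pics/{n}.png',im[:,:,::-1])
E
python3 - <<'E'
import cv2,numpy as np
from h import *
t=cv2.imread('pics/top0.png');s=cv2.imread('pics/side0.png')
a=cv2.resize(t[195:295,330:410],None,fx=6,fy=6,interpolation=cv2.INTER_CUBIC)
b=cv2.resize(s[140:200,285:395],None,fx=7,fy=7,interpolation=cv2.INTER_CUBIC)
cv2.imwrite('pics/tz.png',a);cv2.imwrite('pics/sz.png',b)
def cen(im,lo,hi,box):
    h=cv2.cvtColor(im,cv2.COLOR_BGR2HSV);m=cv2.inRange(h,lo,hi)
    x0,y0,x1,y1=box;mm=np.zeros_like(m);mm[y0:y1,x0:x1]=m[y0:y1,x0:x1]
    ys,xs=np.nonzero(mm);return [xs.mean(),ys.mean()],len(xs),(xs.min(),xs.max(),ys.min(),ys.max())
ct,cs=cam('top'),cam('side')
for nm,lo,hi,bt,bs in [('blue',(100,120,30),(130,255,255),(205,180,240,215),(230,260,265,300)),
  ('cream',(15,40,120),(32,140,255),(245,178,272,202),(240,225,268,252)),('pink',(165,90,60),(180,255,255),(280,172,307,197),(244,192,272,218))]:
    A=cen(t,lo,hi,bt);B=cen(s,lo,hi,bs)
    print(nm,A,B,tri([ray(ct,A[0]),ray(cs,B[0])]),onz(ct,A[0],.055),onz(cs,B[0],.055))
for p in [(206,187),(310,172),(313,204),(208,217)]: print(onz(ct,p,.008))
E
```

```text
blue ([np.float64(222.1818181818182), np.float64(194.6993006993007)], 143, (np.int64(216), np.int64(228), np.int64(188), np.int64(201))) ([np.float64(247.59442724458205), np.float64(278.1517027863777)], 323, (np.int64(238), np.int64(257), np.int64(268), np.int64(288))) (array([0.57263795, 0.14594535, 0.05862905]), [np.float64(0.0004136459744629883), np.float64(0.0004136459744627895)]) [0.57298585 0.14641856 0.055     ] [0.57392626 0.143338   0.055     ]
cream ([np.float64(257.1796875), np.float64(188.3828125)], 128, (np.int64(251), np.int64(263), np.int64(182), np.int64(194))) ([np.float64(251.26143790849673), np.float64(236.00653594771242)], 153, (np.int64(244), np.int64(258), np.int64(230), np.int64(242))) (array([0.58742181, 0.04867596, 0.06829265]), [np.float64(0.000825074533560386), np.float64(0.000825074533560597)]) [0.58960248 0.04926649 0.055     ] [0.59177181 0.03718517 0.055     ]
pink ([np.float64(293.31724137931036), np.float64(184.66206896551725)], 145, (np.int64(287), np.int64(300), np.int64(178), np.int64(191))) ([np.float64(257.13793103448273), np.float64(204.5043103448276)], 232, (np.int64(249), np.int64(265), np.int64(196), np.int64(213))) (array([ 0.59844027, -0.05099129,  0.05980398]), [np.float64(0.0006444489123595149), np.float64(0.0006444489123592434)]) [ 0.59891357 -0.05122806  0.055     ] [ 0.60043063 -0.05584938  0.055     ]
[0.6064821  0.20038462 0.008     ]
[ 0.6473903 -0.1028752  0.008    ]
[ 0.55225322 -0.10882565  0.008     ]
[0.51822046 0.19292113 0.008     ]
```

View pics/tz.png

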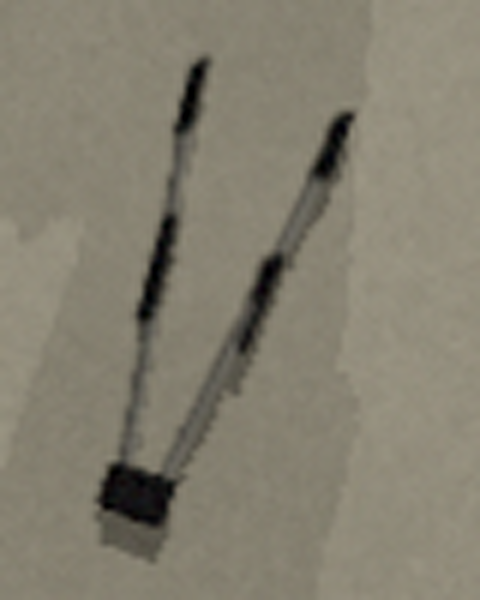

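View pics/sz.png

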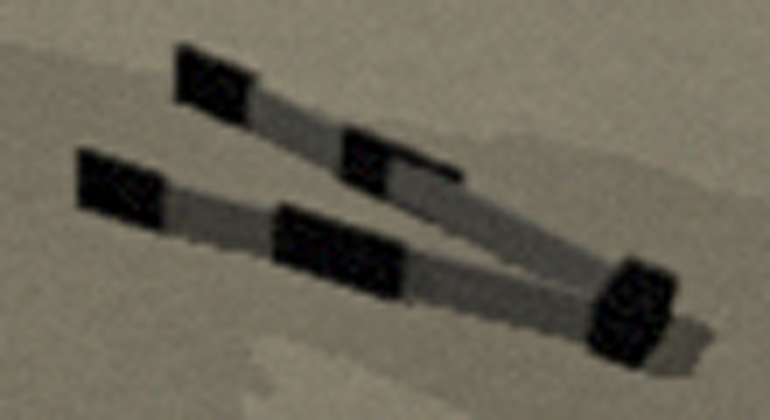

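```bash
python3 - <<'E'
from h import *
from scipy.optimize import least_squares
ct,cs=cam('top'),cam('side')
L=np.array([[83,35.5,26],[0,24.,26],[83,-35.5,26],[0,-24.,26],[-108,0,26]])/1e3
tp=np.array([(193,96),(158,266),(335,146),(260,302),(137,493)])/6+[330-.42,195-.42]
sp=np.array([(122,163),(340,225),(215,58),(405,152)])/7+[285-.43,140-.43]
def W(p):
    x,y,a=p;c,s=np.cos(a),np.sin(a)
    return L@np.array([[c,s,0],[-s,c,0],[0,0,1]])+[x,y,0]
for ut,us in [(1,0),(0,1),(1,1)]:
    f=lambda p:np.r_[ut*(proj(ct,W(p))-tp).ravel(),us*(proj(cs,W(p)[:4])-sp).ravel()]
    r=least_squares(f,[.45,-.2,0]);print(r.x,np.degrees(r.x[2]));print(r.fun.round(1))
E
```

```text
[ 0.44007412 -0.2484718  -0.37370473] -21.41170365218088
[ 0.2 -0.7  0.5 -0.3  0.1 -0.3 -0.4 -0.3 -0.4  1.5 -0.   0.  -0.   0.
 -0.   0.  -0.   0. ]
[ 0.43976815 -0.25356746 -0.37508513] -21.4907951589099
[ 0.  -0.   0.  -0.   0.  -0.   0.  -0.   0.   0.  -0.   0.   0.1 -0.2
  0.4  0.4 -0.4 -0.2]
[ 0.43990367 -0.24984046 -0.37993053] -21.768415978507086
[ 0.9 -0.7  1.  -0.3  0.7 -0.2  0.1 -0.2 -0.2  1.5 -0.3  0.9 -0.2  0.8
  0.3  1.2 -0.6  0.7]
```

```bash
cat >> h.py <<'E'
def plan(tgt, yaw, maxstep=4.0, maxturn=7.0, st=None):
    """needed shifts (tool axes, cm) and turn deg; tongs x = -tool y. splits evenly"""
    s=st or bot.state();R=s['tcp_rot'];d=np.array(tgt)-s['tcp_pos']
    y=-R[:,1];cur=np.degrees(np.arctan2(y[1],y[0]))
    dy=(yaw-cur+180)%360-180; turn=-dy  # tool z down
    L=np.linalg.norm(d)*100
    n=int(max(1,np.ceil(L/maxstep),np.ceil(abs(turn)/maxturn)))
    print('clock %.2f'%s['clock'],'pos',s['tcp_pos'].round(4),'yaw %.2f'%cur,'w %.4f'%s['gripper_width'],'F',s['contact_force'].round(1),'tilt',R[:2,2].round(4),'q',s['q'].round(2))
    print('total tool cm',(R.T@d*100).round(2),'turn %.2f'%turn,'rows',n)
    a=np.radians(cur)
    for k in range(n):
        Rk=cv2.Rodrigues(np.array([0,0,1.])*np.radians(dy)*k/n)[0]@R
        print(k,(Rk.T@d*100/n).round(2),round(turn/n,2))
E
python3 - <<'E'
from h import *
plan((.5,.2,.22),-26)
E
```

```text
clock 0.15 pos [0.2988 0.6048 0.2259] yaw -26.29 w 0.0879 F [ 0.3 -0.5  0.2] tilt [-0.0004 -0.0012] q [ 1.4   0.36  0.01 -0.   -1.22 -0.29]
total tool cm [ 27.38 -35.97   0.63] turn -0.29 rows 12
0 [ 2.28 -3.    0.05] -0.02
1 [ 2.28 -3.    0.05] -0.02
2 [ 2.28 -3.    0.05] -0.02
3 [ 2.29 -2.99  0.05] -0.02
4 [ 2.29 -2.99  0.05] -0.02
5 [ 2.29 -2.99  0.05] -0.02
6 [ 2.29 -2.99  0.05] -0.02
7 [ 2.29 -2.99  0.05] -0.02
8 [ 2.29 -2.99  0.05] -0.02
9 [ 2.29 -2.99  0.05] -0.02
10 [ 2.29 -2.99  0.05] -0.02
11 [ 2.3  -2.99  0.05] -0.02
```

Request:
move_arm(
  commands=[
    [[2.3, -3, 0, 0], [2.3, -3, 0, 0], [2.3, -3, 0, 0], [2.3, -3, 0, 0], [2.3, -3, 0, 0], [2.3, -3, 0, 0], [2.3, -3, 0, 0], [2.3, -3, 0, 0]],
  ],
  grip=100,
)

```text
clock: 0.82
tcp_pos: [0.433, 0.3278, 0.2216]
tcp_rot: [[-0.434, -0.901, -0.003], [-0.901, 0.434, -0.006], [0.007, -0.0, -1.0]]
contact_force: [1.9, -0.1, 0.1]
gripper_width: 0.0878
```

```bash
python3 - <<'E'
from h import *
plan((.5,.2,.22),-26)
E
```

```text
clock 0.82 pos [0.433  0.3278 0.2216] yaw -25.74 w 0.0878 F [ 1.9 -0.1  0.1] tilt [-0.0028 -0.0062] q [ 1.01  0.15 -0.28  0.   -1.15  0.11]
total tool cm [  8.61 -11.58   0.22] turn 0.26 rows 4
0 [ 2.15 -2.9   0.06] 0.06
1 [ 2.15 -2.9   0.06] 0.06
2 [ 2.14 -2.9   0.06] 0.06
3 [ 2.14 -2.9   0.06] 0.06
```

Request:
move_arm(
  commands=[
    [[2.3, -3, 0, 0], [2.3, -3, 0, 0], [2.3, -3, 0, 0], [3, -2.5, 0.3, 0], [3.8, -1.3, 0.5, 0], [3.8, -1.3, 0.5, 0], [3.8, -1.3, 0.5, 0], [3.8, -1.3, 0.5, 0]],
  ],
)

```text
clock: 1.48
tcp_pos: [0.4776, 0.0165, 0.1999]
tcp_rot: [[-0.434, -0.901, -0.001], [-0.901, 0.434, -0.006], [0.006, -0.001, -1.0]]
contact_force: [1.6, 0.2, -0.8]
gripper_width: 0.0877
```

```bash
python3 - <<'E'
from h import *
plan((.44,-.245,.16),-21.5)
E
```

```text
clock 1.48 pos [0.4776 0.0165 0.1999] yaw -25.69 w 0.0877 F [ 1.6  0.2 -0.8] tilt [-0.0011 -0.0058] q [ 0.45  0.05 -0.45  0.01 -1.07  0.67]
total tool cm [25.17 -7.95  4.14] turn -4.19 rows 7
0 [ 3.6  -1.14  0.59] -0.6
1 [ 3.61 -1.1   0.59] -0.6
2 [ 3.62 -1.06  0.59] -0.6
3 [ 3.63 -1.02  0.59] -0.6
4 [ 3.64 -0.98  0.59] -0.6
5 [ 3.65 -0.95  0.59] -0.6
6 [ 3.66 -0.91  0.59] -0.6
```

Request:
move_arm(
  commands=[
    [[3.6, -1.1, 0.6, -0.6], [3.6, -1.1, 0.6, -0.6], [3.6, -1.1, 0.6, -0.6], [3.6, -1, 0.6, -0.6], [3.6, -1, 0.6, -0.6], [3.6, -1, 0.6, -0.6], [3.0, -0.8, 0.6, -0.6], [0.6, -0.1, 0, 0]],
  ],
)

```text
clock: 2.15
tcp_pos: [0.4345, -0.2596, 0.1572]
tcp_rot: [[-0.365, -0.931, -0.0], [-0.931, 0.365, -0.005], [0.005, -0.002, -1.0]]
contact_force: [0.9, 0.0, 0.1]
gripper_width: 0.0877
```

```bash
python3 - <<'E'
from h import *
plan((.44,-.249,.10),-21.5)
s=bot.state();im=optics.read_camera('wrist');save('w1',im);np.save('w1p.npy',np.c_[s['tcp_rot'],s['tcp_pos']])
E
```

```text
clock 2.15 pos [ 0.4345 -0.2596  0.1572] yaw -21.40 w 0.0877 F [0.9 0.  0.1] tilt [-0.0001 -0.005 ] q [-0.15  0.14 -0.46  0.01 -0.97  1.34]
total tool cm [-1.21 -0.11  5.72] turn 0.10 rows 2
0 [-0.61 -0.06  2.86] 0.05
1 [-0.61 -0.06  2.86] 0.05
```

View pics/w1.png

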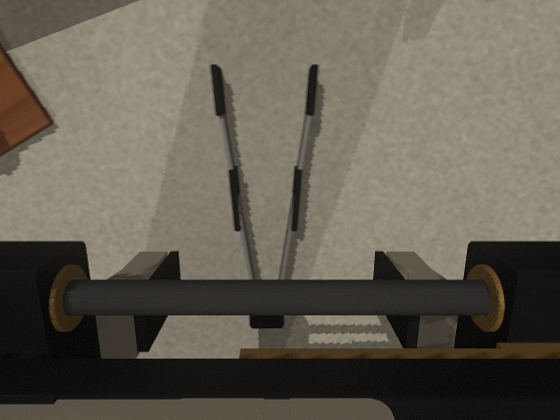

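```bash
python3 - <<'E'
from h import *
M=np.load('w1p.npy');st=dict(tcp_rot=M[:,:3],tcp_pos=M[:,3])
c=cam('wrist',st)
P=[onz(c,p,.026)*1e3 for p in [(217,90),(312,90),(235,198),(297,198)]]
for p in P: print(p.round(1))
b=(P[2]+P[3])/2;t=(P[0]+P[1])/2;print(b,t,np.linalg.norm(t-b),np.linalg.norm(P[0]-P[1]),np.linalg.norm(P[2]-P[3]),np.degrees(np.arctan2(*(t-b)[1::-1])))
im=cv2.imread('pics/w1.png');cv2.imwrite('pics/w1z.png',cv2.resize(im[50:250,180:350],None,fx=3,fy=3,interpolation=cv2.INTER_CUBIC))
E
```

```text
[ 529.9 -251.7   26. ]
[ 504.6 -316.4   26. ]
[ 450.7 -232.5   26. ]
[ 432.9 -277.9   26. ]
[ 441.78273694 -255.16236025   26.        ] [ 517.25519278 -284.05196706   26.        ] 80.81275252680064 69.52845959657235 48.76267333940564 -20.946018731967282
```

View pics/w1z.png

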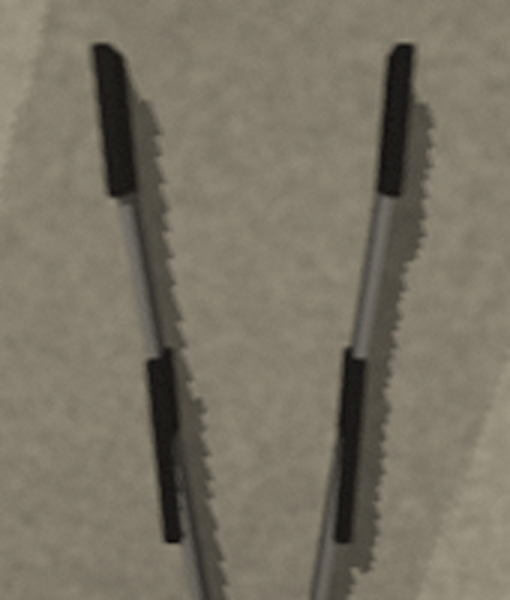

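The wrist view shows the tongs well: tips at (217,90)/(312,90), pads at (235,198)/(297,198), so the tongs origin is near (0.441,-0.253) with yaw -21°. I'll centre and descend.

Request:
move_arm(
  commands=[
    [[-0.4, -0.2, 2, 0], [-0.4, -0.2, 2.5, 0], [0, 0, 2.5, 0], [0, 0, 2.0, 0], [0, 0, 1.5, 0], [0, 0, 0.5, 0], [0, 0, 0, 0], [0, 0, 0, 0]],
  ],
)

```text
clock: 2.87
tcp_pos: [0.4434, -0.2527, 0.0456]
tcp_rot: [[-0.369, -0.929, 0.004], [-0.929, 0.369, -0.006], [0.004, -0.006, -1.0]]
contact_force: [-0.6, 0.8, 1.1]
gripper_width: 0.0878
```

```bash
python3 - <<'E'
from h import *
plan((.441,-.253,.005),-21.3)
s=bot.state();im=optics.read_camera('wrist');save('w2',im);np.save('w2p.npy',np.c_[s['tcp_rot'],s['tcp_pos']])
E
```

```text
clock 2.87 pos [ 0.4434 -0.2527  0.0456] yaw -21.68 w 0.0878 F [-0.6  0.8  1.1] tilt [ 0.004 -0.006] q [-0.13  0.29 -0.58  0.01 -0.7   1.31]
total tool cm [0.09 0.23 4.06] turn -0.38 rows 2
0 [0.05 0.12 2.03] -0.19
1 [0.05 0.12 2.03] -0.19
```

View pics/w2.png

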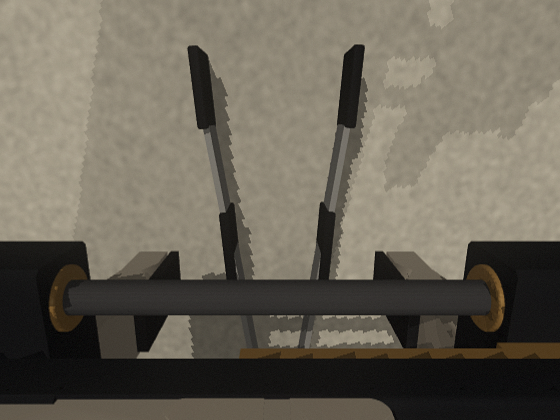

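```bash
python3 - <<'E'
from h import *
from scipy.optimize import least_squares
M=np.load('w2p.npy');st=dict(tcp_rot=M[:,:3],tcp_pos=M[:,3])
c=cam('wrist',st)
L=np.array([[100,39.2,26],[66,36.8,26],[25,28.8,26],[100,-39.2,26],[66,-36.8,26],[25,-28.8,26]])/1e3
px=np.array([(188,47),(198,128),(220,210),(365,45),(355,127),(335,207)],float)
def W(p):
    x,y,a=p;cc,s=np.cos(a),np.sin(a)
    return L@np.array([[cc,s,0],[-s,cc,0],[0,0,1]])+[x,y,0]
r=least_squares(lambda p:(proj(c,W(p))-px).ravel(),[.44,-.25,-.37]);print(r.x,np.degrees(r.x[2]),r.fun.round(1))
plan((r.x[0],r.x[1],.005),np.degrees(r.x[2]))
E
```

```text
[ 0.44041105 -0.25344914 -0.36725094] -21.04192863619186 [-1.5 -0.6 -1.1 -1.8 -1.4  2.4  0.7 -0.4  1.8 -2.5  1.7  4.1]
clock 2.92 pos [ 0.4436 -0.2528  0.0459] yaw -21.68 w 0.0875 F [-0.1  0.7  0.1] tilt [ 0.0047 -0.0061] q [-0.13  0.28 -0.58  0.01 -0.7   1.31]
total tool cm [0.16 0.3  4.09] turn -0.64 rows 2
0 [0.08 0.15 2.04] -0.32
1 [0.08 0.15 2.04] -0.32
```

Request:
move_arm(
  commands=[
    [[0.1, 0.15, 1.5, -0.3], [0.1, 0.15, 1.3, -0.3], [0, 0, 0.7, 0], [0, 0, 0.3, 0], [0, 0, 0, 0], [0, 0, 0, 0], [0, 0, 0, 0], [0, 0, 0, 0]],
  ],
)

```text
clock: 3.58
tcp_pos: [0.447, -0.2543, 0.0146]
tcp_rot: [[-0.358, -0.934, 0.018], [-0.934, 0.358, -0.009], [0.002, -0.02, -1.0]]
contact_force: [0.0, -0.4, 0.4]
gripper_width: 0.0879
```

```bash
python3 - <<'E'
from h import *
plan((.4404,-.2534,.004),-21.1)
E
```

```text
clock 3.58 pos [ 0.447  -0.2543  0.0146] yaw -20.96 w 0.0879 F [ 0.  -0.4  0.4] tilt [ 0.0184 -0.009 ] q [-0.13  0.33 -0.61  0.01 -0.6   1.33]
total tool cm [0.15 0.67 1.05] turn 0.14 rows 1
0 [0.15 0.67 1.05] 0.14
```

Request:
move_arm(
  commands=[
    [[0.1, 0.3, 0.5, 0], [0.1, 0.3, 0.5, 0], [0, 0.2, 0.2, 0], [0, 0, 0, 0], [0, 0, 0, 0], [0, 0, 0, 0], [0, 0, 0, 0], [0, 0, 0, 0]],
  ],
)

```text
clock: 4.25
tcp_pos: [0.4385, -0.2534, 0.002]
tcp_rot: [[-0.358, -0.934, 0.02], [-0.934, 0.358, -0.009], [0.002, -0.022, -1.0]]
contact_force: [0.1, 0.3, -0.4]
gripper_width: 0.0878
```

```bash
python3 - <<'E'
from h import *
plan((.4404,-.2534,.004),-21.1)
E
```

```text
clock 4.25 pos [ 0.4385 -0.2534  0.002 ] yaw -20.97 w 0.0878 F [ 0.1  0.3 -0.4] tilt [ 0.0196 -0.0093] q [-0.13  0.34 -0.64  0.01 -0.56  1.32]
total tool cm [-0.07 -0.19 -0.2 ] turn 0.13 rows 1
0 [-0.07 -0.19 -0.2 ] 0.13
```

Request:
move_arm(
  commands=[
    [[0, -0.1, -0.2, 0], [0, 0, 0, 0], [0, 0, 0, 0], [0, 0, 0, 0], [0, 0, 0, 0], [0, 0, 0, 0], [0, 0, 0, 0], [0, 0, 0, 0]],
  ],
  grip=54,
  grip_force=10,
)

```text
clock: 4.92
tcp_pos: [0.4402, -0.2539, 0.0047]
tcp_rot: [[-0.358, -0.934, 0.021], [-0.934, 0.358, -0.01], [0.001, -0.023, -1.0]]
contact_force: [-0.2, -0.9, -0.7]
gripper_width: 0.0482
```

```bash
python3 - <<'E'
from h import *
plan((.4404,-.2534,.004),-21.1)
for n in ['wrist','side']: save(n+'3',optics.read_camera(n))
E
```

```text
clock 4.92 pos [ 0.4402 -0.2539  0.0047] yaw -20.97 w 0.0482 F [-0.2 -0.9 -0.7] tilt [ 0.0208 -0.0095] q [-0.13  0.34 -0.64  0.01 -0.57  1.33]
total tool cm [-0.06  0.    0.07] turn 0.13 rows 1
0 [-0.06  0.    0.07] 0.13
```

View pics/wrist3.png

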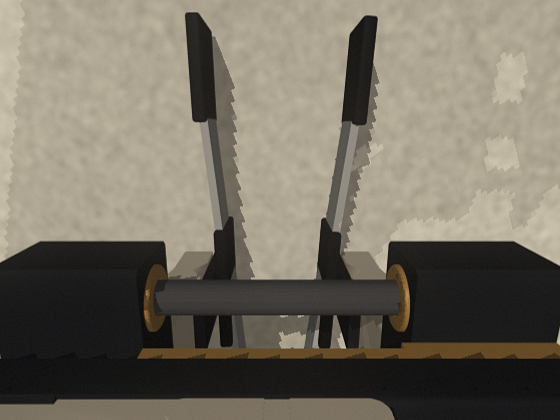

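View pics/side3.png

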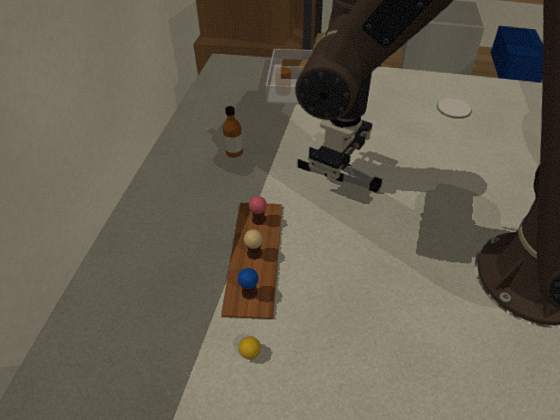

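The tongs are gripped (48.2 mm, tips open) in the wrist view, with both pads between the fingers. Lifting.

Request:
move_arm(
  commands=[
    [[0, 0, -0.3, 0], [0, 0, -0.8, 0], [0, 0, -1.5, 0], [0, 0, -2, 0], [0, 0, -2, 0], [0, 0, -2, 0], [0, 0, -2, 0], [0, 0, -1, 0]],
  ],
)

```text
clock: 5.68
tcp_pos: [0.4338, -0.2519, 0.1255]
tcp_rot: [[-0.359, -0.933, 0.012], [-0.933, 0.359, -0.007], [0.003, -0.014, -1.0]]
contact_force: [-0.0, -0.2, -0.8]
gripper_width: 0.0472
```

```bash
python3 - <<'E'
from h import *
plan((.44,.125,.15),7.5)
for n in ['wrist','side']: save(n+'4',optics.read_camera(n))
E
```

```text
clock 5.68 pos [ 0.4338 -0.2519  0.1255] yaw -21.01 w 0.0472 F [-0.  -0.2 -0.8] tilt [ 0.0117 -0.0075] q [-0.13  0.16 -0.52  0.01 -0.88  1.33]
total tool cm [-35.4   12.9   -2.72] turn -28.51 rows 10
0 [-3.54  1.29 -0.27] -2.85
1 [-3.6   1.11 -0.27] -2.85
2 [-3.65  0.93 -0.27] -2.85
3 [-3.69  0.75 -0.27] -2.85
4 [-3.73  0.56 -0.26] -2.85
5 [-3.75  0.38 -0.26] -2.85
6 [-3.76  0.19 -0.26] -2.85
7 [-3.77  0.   -0.26] -2.85
8 [-3.76 -0.18 -0.25] -2.85
9 [-3.75 -0.37 -0.25] -2.85
```

View pics/wrist4.png

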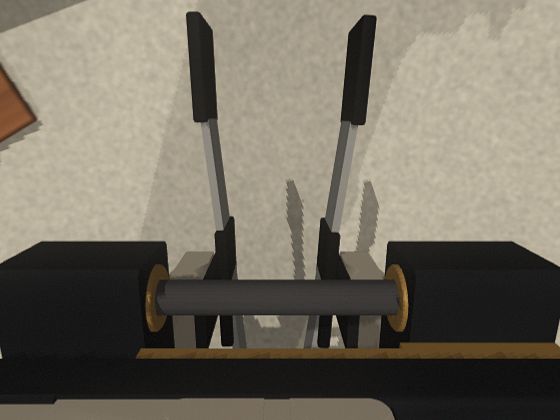

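View pics/side4.png

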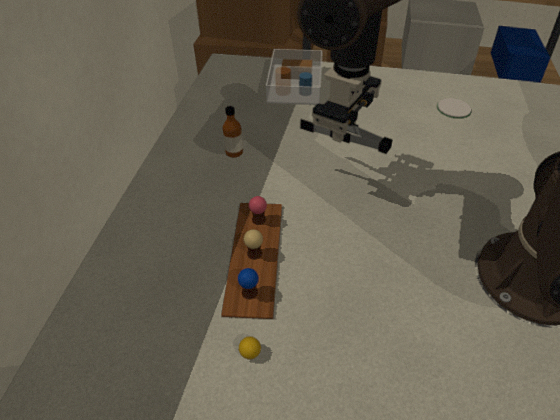

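Request:
move_arm(
  commands=[
    [[-2, 0.8, 0, -1.5], [-3.5, 1.2, 0, -2.8], [-3.6, 1, 0, -2.8], [-3.7, 0.9, 0, -2.8], [-3.7, 0.7, 0, -2.8], [-3.7, 0.5, 0, -2.8], [-3.7, 0.4, 0, -2.8], [-3.7, 0.2, 0, -2.8]],
  ],
)

```text
clock: 6.45
tcp_pos: [0.4302, 0.0363, 0.1193]
tcp_rot: [[0.004, -1.0, 0.009], [-1.0, -0.004, -0.008], [0.008, -0.008, -1.0]]
contact_force: [1.8, -0.1, -1.1]
gripper_width: 0.0474
```

```bash
python3 - <<'E'
from h import *
plan((.436,.127,.11),7.5)
E
```

```text
clock 6.45 pos [0.4302 0.0363 0.1193] yaw 0.21 w 0.0474 F [ 1.8 -0.1 -1.1] tilt [ 0.0085 -0.0082] q [ 0.56  0.05 -0.66  0.02 -0.85  1.01]
total tool cm [-9.08 -0.61  0.86] turn -7.29 rows 3
0 [-3.03 -0.2   0.29] -2.43
1 [-3.01 -0.33  0.29] -2.43
2 [-3.   -0.46  0.29] -2.43
```

Request:
move_arm(
  commands=[
    [[-2.8, -0.2, 0.2, -2.4], [-2.5, -0.3, 0.2, -2], [-1.8, -0.3, 0.2, -1.5], [-0.8, 0, 0.1, -0.5], [0, 0, 0, 0], [0, 0, 0, 0], [0, 0, 0, 0], [0, 0, 0, 0]],
  ],
)

```text
clock: 7.12
tcp_pos: [0.4298, 0.123, 0.1077]
tcp_rot: [[0.13, -0.992, 0.003], [-0.991, -0.13, -0.011], [0.011, -0.001, -1.0]]
contact_force: [0.1, 0.2, -0.7]
gripper_width: 0.0478
```

```bash
python3 - <<'E'
from h import *
plan((.436,.127,.11),7.5)
s=bot.state();im=optics.read_camera('wrist');save('w5',im);np.save('w5p.npy',np.c_[s['tcp_rot'],s['tcp_pos']])
save('s5',optics.read_camera('side'))
E
```

```text
clock 7.12 pos [0.4298 0.123  0.1077] yaw 7.45 w 0.0478 F [ 0.1  0.2 -0.7] tilt [ 0.0029 -0.011 ] q [ 0.73  0.1  -0.64  0.01 -0.83  0.96]
total tool cm [-0.31 -0.67 -0.23] turn -0.05 rows 1
0 [-0.31 -0.67 -0.23] -0.05
```

View pics/w5.png

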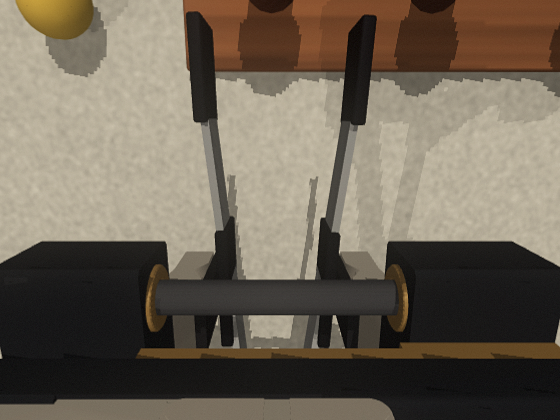

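View pics/s5.png

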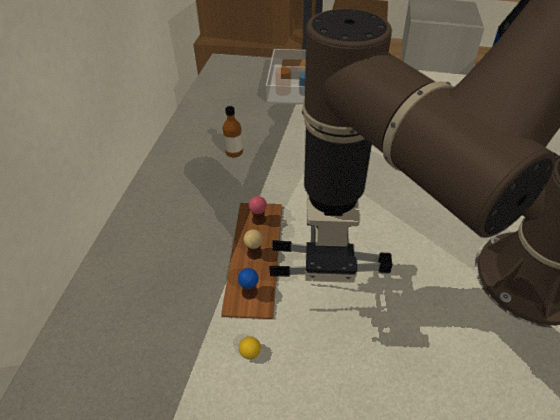

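Request:
move_arm(
  commands=[
    [[-0.1, -1, -0.3, 0], [-0.1, -1.4, -0.3, 0], [-0.1, -1.4, -0.2, 0], [-0.1, -1.2, 0, 0], [0, -0.8, 0, 0], [0, -0.4, 0, 0], [0, 0, 0, 0], [0, 0, 0, 0]],
  ],
)

```text
clock: 7.88
tcp_pos: [0.4965, 0.1318, 0.1178]
tcp_rot: [[0.123, -0.992, 0.005], [-0.992, -0.123, -0.01], [0.01, -0.004, -1.0]]
contact_force: [0.7, -0.7, -1.3]
gripper_width: 0.0473
```

```bash
python3 - <<'E'
from h import *
plan((.491,.134,.115),7.5)
s=bot.state();im=optics.read_camera('wrist');save('w6',im);np.save('w6p.npy',np.c_[s['tcp_rot'],s['tcp_pos']])
E
```

```text
clock 7.88 pos [0.4965 0.1318 0.1178] yaw 7.07 w 0.0473 F [ 0.7 -0.7 -1.3] tilt [ 0.005  -0.0098] q [ 0.65  0.19 -0.5   0.01 -0.88  1.03]
total tool cm [-0.29  0.52  0.28] turn -0.43 rows 1
0 [-0.29  0.52  0.28] -0.43
```

View pics/w6.png

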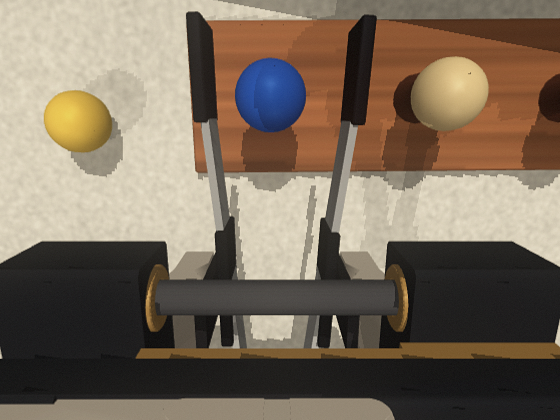

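The wrist view shows the blue soap at (270,95) between the tips, which are at columns 200 and 360. I compute the offset now.

```bash
cat > off.py <<'E'
from h import *
import sys
# args: pose file, picture, soap z in world
def blue(pic):
    im=cv2.imread(pic);h=cv2.cvtColor(im,cv2.COLOR_BGR2HSV);m=cv2.inRange(h,(100,110,40),(130,255,255))
    n,l,s,c=cv2.connectedComponentsWithStats(m);k=1+np.argmax(s[1:,4]);print('blob',s[k],c[k].round(1))
    return np.array([s[k,0]+(s[k,2]-1)/2,s[k,1]+(s[k,3]-1)/2])
def go(pose,pic,zs,tipz=.0165,px=None):
    M=np.load(pose);st=dict(tcp_rot=M[:,:3],tcp_pos=M[:,3]);c=cam('wrist',st)
    b=px if px is not None else blue(pic)
    B=onz(c,b,zs);print('soap',B.round(4))
    t=M[:,:3].T@(B-M[:,3]);print('soap in tool (mm)',(t*1e3).round(1))
    # tips: top corners, tool z of tips' top: TCP is ~5mm above underside -> top at tool z=-0.021
    K,d,o,R=c
    for nm,q in [('Lfront_out',(187,13)),('Lrear_out',(194,121)),('Rfront_out',(377,16)),('Rrear_out',(366,124)),('Lfront_in',(199,12)),('Rfront_in',(363,16))]:
        oo,v=ray(c,q);ot=M[:,:3].T@(oo-M[:,3]);vt=M[:,:3].T@v
        X=ot+vt*(-.0213-ot[2])/vt[2];print(nm,(X*1e3).round(1))
if __name__=='__main__': go(sys.argv[1],sys.argv[2],float(sys.argv[3]))
E
python3 off.py w6p.npy pics/w6.png .055
```

```text
blob [ 235   58   71   74 4063] [270.   94.6]
soap [0.5747 0.1439 0.055 ]
soap in tool (mm) [ -3.1 -78.8  63.1]
Lfront_out [ -29.  -100.1  -21.3]
Lrear_out [-28.6 -65.6 -21.3]
Rfront_out [ 33.5 -99.3 -21.3]
Rrear_out [ 32.1 -64.7 -21.3]
Lfront_in [ -25.  -100.4  -21.3]
Rfront_in [ 28.9 -99.3 -21.3]
```

Request:
move_arm(
  commands=[
    [[-0.2, 0.2, 0.3, 0], [-0.2, 0.2, 0.4, 0], [-0.1, 0, 0.4, 0], [0, 0, 0.3, 0], [0, 0, 0.1, 0], [0, 0, 0, 0], [0, 0, 0, 0], [0, 0, 0, 0]],
  ],
)

```text
clock: 8.6
tcp_pos: [0.4887, 0.1361, 0.1009]
tcp_rot: [[0.125, -0.992, 0.004], [-0.992, -0.125, -0.01], [0.011, -0.002, -1.0]]
contact_force: [0.0, 0.4, -1.6]
gripper_width: 0.0476
```

```bash
python3 - <<'E'
from h import *
plan((.491,.134,.049),7.5)
s=bot.state();im=optics.read_camera('wrist');save('w7',im);np.save('w7p.npy',np.c_[s['tcp_rot'],s['tcp_pos']])
E
python3 off.py w7p.npy pics/w7.png .055 | head -3
```

```text
clock 8.60 pos [0.4887 0.1361 0.1009] yaw 7.16 w 0.0476 F [ 0.   0.4 -1.6] tilt [ 0.0036 -0.0103] q [ 0.67  0.21 -0.53  0.01 -0.84  1.02]
total tool cm [ 0.18 -0.19  5.19] turn -0.34 rows 2
0 [ 0.09 -0.1   2.6 ] -0.17
1 [ 0.09 -0.1   2.6 ] -0.17
blob [ 242   37   78   82 4962] [280.4  77.7]
soap [0.5748 0.1439 0.055 ]
soap in tool (mm) [  2.5 -86.3  46.1]
```

View pics/w7.png

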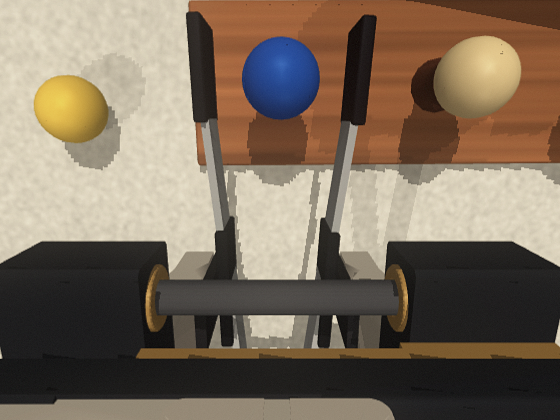

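Request:
move_arm(
  commands=[
    [[0, -0.2, 0.4, 0], [0, -0.2, 0.5, 0], [0, 0, 0.5, 0], [0, 0, 0.5, 0], [0, 0, 0.3, 0], [0, 0, 0.1, 0], [0, 0, 0, 0], [0, 0, 0, 0]],
  ],
)

```text
clock: 9.32
tcp_pos: [0.4934, 0.1362, 0.0749]
tcp_rot: [[0.124, -0.992, 0.003], [-0.992, -0.124, -0.011], [0.011, -0.002, -1.0]]
contact_force: [0.7, 0.2, -1.1]
gripper_width: 0.0476
```

```bash
python3 - <<'E'
from h import *
plan((.491,.134,.049),7.5)
s=bot.state();im=optics.read_camera('wrist');save('w8',im);np.save('w8p.npy',np.c_[s['tcp_rot'],s['tcp_pos']])
E
python3 off.py w8p.npy pics/w8.png .055 | head -3
```

```text
clock 9.32 pos [0.4934 0.1362 0.0749] yaw 7.12 w 0.0476 F [ 0.7  0.2 -1.1] tilt [ 0.0031 -0.0107] q [ 0.66  0.25 -0.55  0.01 -0.78  1.02]
total tool cm [0.16 0.27 2.59] turn -0.38 rows 1
0 [0.16 0.27 2.59] -0.38
blob [ 236   36   89   94 6482] [280.3  82.8]
soap [0.5749 0.1441 0.055 ]
soap in tool (mm) [  2.1 -81.8  20.1]
```

View pics/w8.png

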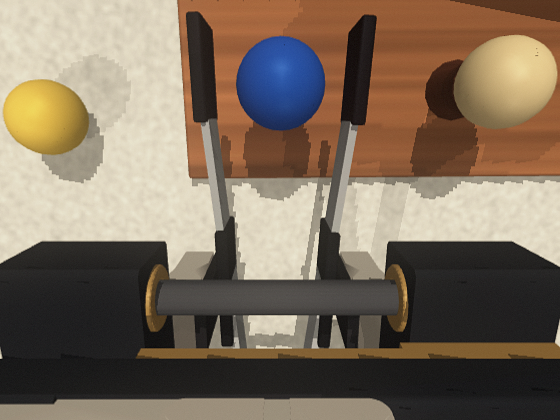

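Request:
move_arm(
  commands=[
    [[0, 0, 0.3, 0], [0, 0, 0.5, 0], [0, 0, 0.5, 0], [0, 0, 0.5, 0], [0, 0, 0.3, 0], [0, 0, 0.1, 0], [0, 0, 0, 0], [0, 0, 0, 0]],
  ],
)

```text
clock: 10.03
tcp_pos: [0.4936, 0.1361, 0.0508]
tcp_rot: [[0.124, -0.992, 0.004], [-0.992, -0.124, -0.01], [0.011, -0.002, -1.0]]
contact_force: [-0.3, -0.6, -0.6]
gripper_width: 0.0473
```

```bash
python3 - <<'E'
from h import *
plan((.491,.134,.049),7.5)
s=bot.state();im=optics.read_camera('wrist');save('w9',im);np.save('w9p.npy',np.c_[s['tcp_rot'],s['tcp_pos']])
save('s9',optics.read_camera('side'))
E
python3 off.py w9p.npy pics/w9.png .055 | head -3
python3 -c "
import cv2;a=cv2.imread('pics/w9.png')[:,100:460];b=cv2.resize(cv2.imread('pics/s9.png')[200:330,200:333],None,fx=3.23,fy=3.23)
cv2.imwrite('pics/c9.png',cv2.hconcat([a,b[:420]]))"
```

```text
clock 10.03 pos [0.4936 0.1361 0.0508] yaw 7.13 w 0.0473 F [-0.3 -0.6 -0.6] tilt [ 0.0036 -0.0103] q [ 0.66  0.28 -0.57  0.02 -0.72  1.02]
total tool cm [0.17 0.28 0.18] turn -0.37 rows 1
0 [0.17 0.28 0.18] -0.37
blob [ 230   23  103  110 8839] [281.3  77.4]
soap [0.5749 0.144  0.055 ]
soap in tool (mm) [  2.2 -81.7  -4. ]
```

```bash
ls pics
```

```text
c9.png
s5.png
s9.png
side0.png
side3.png
side4.png
sz.png
top0.png
tz.png
w1.png
w1z.png
w2.png
w5.png
w6.png
w7.png
w8.png
w9.png
wrist0.png
wrist3.png
wrist4.png
```

View pics/c9.png

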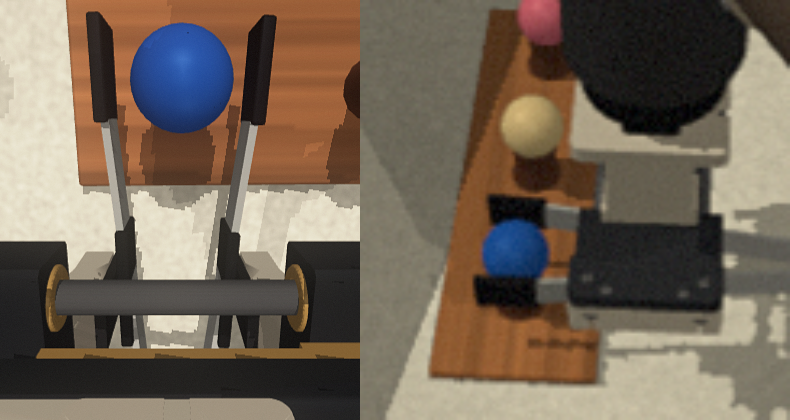

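Request:
move_arm(
  commands=[
    [[0, 0, 0.2, 0], [0, 0, 0, 0], [0, 0, 0, 0], [0, 0, 0, 0], [0, 0, 0, 0], [0, 0, 0, 0], [0, 0, 0, 0], [0, 0, 0, 0]],
  ],
)

```text
clock: 10.8
tcp_pos: [0.4943, 0.1365, 0.0497]
tcp_rot: [[0.124, -0.992, 0.006], [-0.992, -0.124, -0.009], [0.01, -0.004, -1.0]]
contact_force: [0.9, -0.9, -1.1]
gripper_width: 0.0474
```

Request:
move_arm(
  commands=[
    [[0, 0, 0, 0], [0, 0, 0, 0], [0, 0, 0, 0], [0, 0, 0, 0], [0, 0, 0, 0], [0, 0, 0, 0], [0, 0, 0, 0], [0, 0, 0, 0]],
  ],
  grip=20,
  grip_force=20,
)

```text
clock: 11.47
tcp_pos: [0.4945, 0.1366, 0.0502]
tcp_rot: [[0.124, -0.992, 0.006], [-0.992, -0.124, -0.009], [0.009, -0.005, -1.0]]
contact_force: [-1.1, -0.1, -0.4]
gripper_width: 0.0393
```

```bash
python3 - <<'E'
from h import *
plan((.491,.134,.049),7.5)
s=bot.state();im=optics.read_camera('wrist');save('w10',im);np.save('w10p.npy',np.c_[s['tcp_rot'],s['tcp_pos']])
E
python3 off.py w10p.npy pics/w10.png .055 | head -3
```

```text
clock 11.47 pos [0.4945 0.1366 0.0502] yaw 7.15 w 0.0393 F [-1.1 -0.1 -0.4] tilt [ 0.0062 -0.0087] q [ 0.66  0.28 -0.57  0.02 -0.71  1.02]
total tool cm [0.22 0.38 0.12] turn -0.35 rows 1
0 [0.22 0.38 0.12] -0.35
blob [ 228   25  104  110 8947] [279.6  79.4]
soap [0.575  0.1451 0.055 ]
soap in tool (mm) [  1.6 -80.9  -4.4]
```

View pics/w10.png

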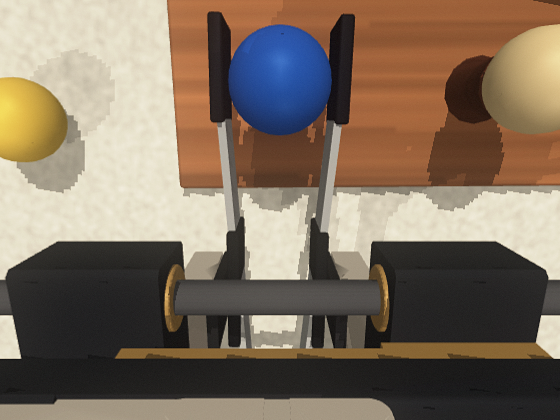

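The soap is pinched (tips parallel, opening 39.3 mm). Lifting gently.

Request:
move_arm(
  commands=[
    [[0, 0, -0.2, 0], [0, 0, -0.4, 0], [0, 0, -0.7, 0], [0, 0, -0.8, 0], [0, 0, -0.8, 0], [0, 0, -0.8, 0], [0, 0, -0.8, 0], [0, 0, -0.8, 0]],
  ],
)

```text
clock: 12.18
tcp_pos: [0.4932, 0.1365, 0.1073]
tcp_rot: [[0.124, -0.992, 0.004], [-0.992, -0.124, -0.01], [0.01, -0.003, -1.0]]
contact_force: [0.1, -0.4, -1.2]
gripper_width: 0.0394
```

```bash
python3 - <<'E'
from h import *
plan((.491,.134,.165),7.5)
s=bot.state();im=optics.read_camera('wrist');save('w11',im)
E
```

```text
clock 12.18 pos [0.4932 0.1365 0.1073] yaw 7.13 w 0.0394 F [ 0.1 -0.4 -1.2] tilt [ 0.0039 -0.0101] q [ 0.66  0.21 -0.51  0.01 -0.86  1.02]
total tool cm [ 0.28  0.24 -5.77] turn -0.37 rows 2
0 [ 0.14  0.12 -2.88] -0.19
1 [ 0.14  0.12 -2.88] -0.19
```

View pics/w11.png

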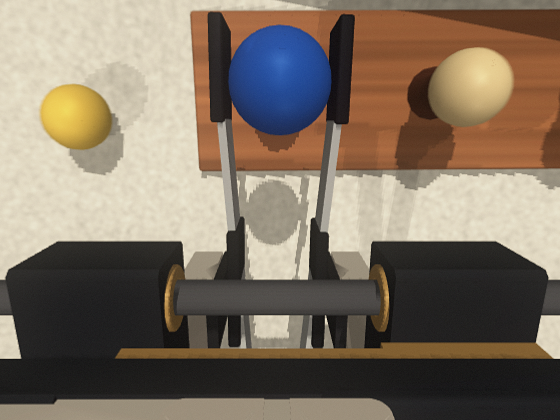

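The soap came up with the tips: it is still at (280,80), the same size in the picture, and its stand is empty. Raising further, then settling.

Request:
move_arm(
  commands=[
    [[0, 0, -0.8, 0], [0, 0, -0.8, 0], [0, 0, -0.8, 0], [0, 0, -0.8, 0], [0, 0, -0.8, 0], [0, 0, -0.8, 0], [0, 0, -0.5, 0], [0, 0, -0.2, 0]],
  ],
)

```text
clock: 12.9
tcp_pos: [0.4938, 0.1376, 0.1709]
tcp_rot: [[0.124, -0.992, 0.007], [-0.992, -0.124, -0.008], [0.009, -0.006, -1.0]]
contact_force: [1.5, 0.3, -1.8]
gripper_width: 0.0395
```

Request:
move_arm(
  commands=[
    [[0, 0, 0, 0], [0, 0, 0, 0], [0, 0, 0, 0], [0, 0, 0, 0], [0, 0, 0, 0], [0, 0, 0, 0], [0, 0, 0, 0], [0, 0, 0, 0]],
  ],
)

```text
clock: 13.57
tcp_pos: [0.493, 0.1372, 0.1696]
tcp_rot: [[0.124, -0.992, 0.005], [-0.992, -0.124, -0.009], [0.01, -0.004, -1.0]]
contact_force: [-0.2, 0.3, -1.6]
gripper_width: 0.0393
```

```bash
python3 - <<'E'
from h import *
plan((.491,.134,.165),7.5);print(bot.state()['dq'].round(3))
save('w12',optics.read_camera('wrist'));save('s12',optics.read_camera('side'));save('t12',optics.read_camera('top'))
a=cv2.imread('pics/w12.png')[:,100:460];b=cv2.resize(cv2.imread('pics/s12.png')[90:370,180:460],(420,420))
cv2.imwrite('pics/c12.png',cv2.hconcat([a,b]))
E
```

```text
clock 13.57 pos [0.493  0.1372 0.1696] yaw 7.13 w 0.0393 F [-0.2  0.3 -1.6] tilt [ 0.005  -0.0091] q [ 0.66  0.14 -0.43  0.01 -1.    1.02]
total tool cm [0.29 0.24 0.46] turn -0.37 rows 1
0 [0.29 0.24 0.46] -0.37
[-0.001  0.004 -0.002  0.     0.001  0.   ]
```

View pics/c12.png

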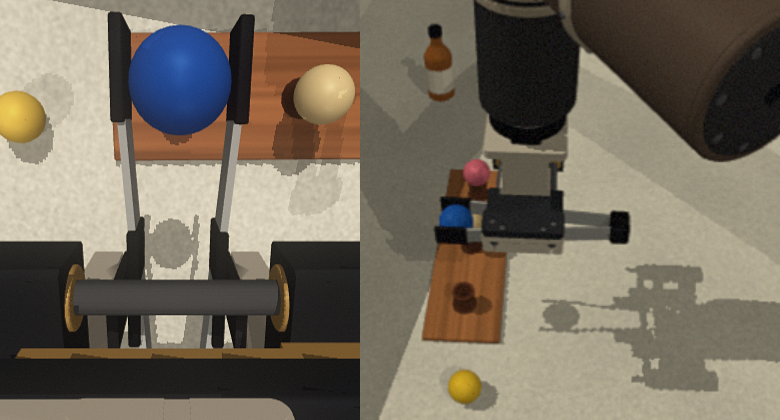

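View pics/t12.png

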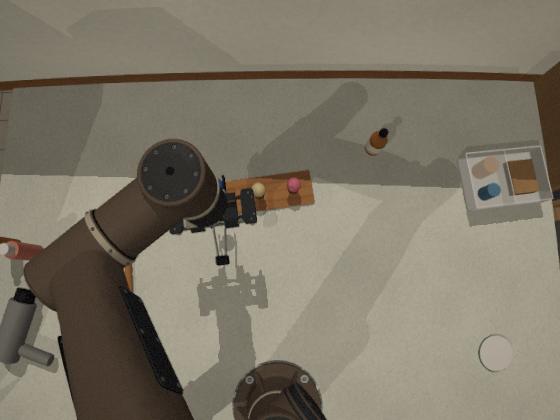

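The soap is held with its stand empty in the side view. Cream, pink, yellow and the bottle are where they were, and the arm is still. Handing in.

```bash
python3 -c "
from bench import bot
print(bot.sign_off())"
```

```text
the job is handed in; nothing more can be done
None
```

I picked up the tongs by their pads with the tips open and lowered them over the blue soap using the wrist camera. I then closed them at 20 N (39.3 mm over the pads) and lifted the soap off its stand. I handed the job in at about 13.7 s with the soap still pinched in the tips.

- **Last checks:** the TCP was at z = 0.170 m, which by my estimate puts the soap's centre about 17 to 18 cm above the counter. Joint speeds were about zero. The soap kept the same place and size in the wrist view throughout the lift, and the side view shows its stand empty.
- **Other objects:** the cream and pink soaps and the bottle look unmoved in the last pictures.
- **Not confirmed:** the brush was mostly hidden under the raised arm in the last top view, so I could not check it fully. No move went near it at low height.
- **Disagreements:** the wrist, top and side cameras gave tongs positions up to about 7 mm apart. The tool also picked up a tilt of about 1° at the grasp. I corrected the tips' alignment on the soap before lowering, and neither affected the result.

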